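# Seat the slide carrier on its locating pin

### The job

The blue slide carrier was put down carelessly and is riding up on the locating pin of its grey base. Nudge it along, without lifting it off the base, until its hole drops over the pin and it lies flat and roughly square on the base. Leave the green carrier, which is already seated, and the amber bottle as they are.

Things in the scene. Friction and masses are not known exactly. Their poses are not given: they have to be found in the camera images.
- blue_center (a point): Blue slide carrier, loose plate to be seated, 130 (its x) x 80 x 6 mm, 0.2 kg, with a 30 mm round hole in its middle. Point: centre of the hole, half-way through; z: plate's upward normal. At the start it is tilted 7 degrees: its +x end rests on the base, the other half on top of the pin, the hole 30 to 42 mm too far to the base's +x. Seated, the point lies 3 mm above the base's top.
- blue_bar (a point): Centre of the blue carrier's push bar, a ridge on its top at the +x end: 12 mm (x) x 70 mm (y) x 14 mm high, outer face flush with the plate's end. 59 mm along x and 10 mm above the hole's centre; push its outer face or pinch it. Pushed to the base's -x (a few N) the carrier slides and drops flat by itself once the hole is over the pin; it then has 9 mm of play all round.
- dock_a_pin (a point): Foot of the brass pin of the blue carrier's base, on its top; pin 12 mm thick, 12 mm high, domed, at first under the carrier. Base: fixed grey plate, 205 mm long (its x, -80 to +125 mm from the pin), 110 mm wide (pin on its midline), top 8 mm above the table; z up, +x roughly away from the robot. Yellow marks on both long edges are level with the pin; white ones on the carrier with the hole.
- green_center (a point): Green slide carrier, same shape as the blue one (point and axes alike, bar included), loose but already seated, axes roughly along its base's, on the pin of a second, equal fixed base; must stay.
- bottle_center (a point): Amber reagent bottle, 60 mm in diameter, 120 mm high, loose, standing to the robot's right; must stay. Point: its centre, half-way up. Also about, fixed and aside: a slide box at the robot's left (40 mm high) and a small dish in front of the robot.
Not all that is in view belongs to the job. What is shaped like the part that bears blue_center but pink or yellow is not meant. What is shaped like the part that bears dock_a_pin but pink is not meant.

How it is judged:
At the end, for the whole second after the job is handed in: The blue carrier lies at rest and flat (within 3 degrees, its hole's centre less than 6 mm above the base's top) with its hole around the pin (centres within 12 mm) and its length within 15 degrees of the base's (horizontal distance between blue_center and dock_a_pin below 0.012 m and z of blue_center in the frame of dock_a_pin below 0.006 m and angle between blue_center's own z axis and vertical below 0.05 rad and angle between the x axis of blue_center and the x axis of dock_a_pin, either way round below 0.26 rad and linear speed of blue below 0.02 m/s); the robot touches nothing.
It fails at once if the blue carrier is lifted off its base (its centre more than 50 mm above the table) (height (world z) of blue_center above 0.05 m).
It fails at once if the green carrier is moved by more than 12 mm (distance of green_center from where it was at the start of the episode above 0.012 m).
It fails at once if the amber bottle is moved by more than 15 mm (distance of bottle_center from where it was at the start of the episode above 0.015 m).
It also fails if it takes over 29 s, if anything falls off the work surface, if the arm or the gripper's body presses on something with over 40 N, if the wrist force passes 120 N, or if a joint passes its speed limit or range.

### The arm

A 7-joint arm with a two-finger parallel gripper is mounted at the origin on the work surface. World frame = base frame: x ahead of the robot, y to its left, z up, the work surface at z = 0. Lengths are in m, angles in rad, forces in N, time in s.
With the tool pointing down it reaches from about 0.425 to 0.825 m from the base axis. Payload 3.6 kg.
Tool frame: the origin (TCP) lies where the fingers leave the gripper's body, on its centre line; the fingertips stand 73 mm ahead of it and the grasp point (between the pads) lies 54 mm ahead of it; x points along the fingers, y is the direction in which the jaws open and shut, and the axes are right-handed (so a half turn about x gives the same grasp; the last joint's range is limited). The gripper opens to 85 mm and grips with 20 to 120 N. Pads are 22 mm wide; open, the fingers measure 114 mm over their backs; the gripper's body (76 mm by 85 mm) begins 54 mm behind the grasp point. The pads swing forward as they close: fully open they stand 13 mm farther back than shut.
Start: joints at [-1.315, 0.615, -0.013, 1.423, 0.008, 1.103, -0.04], TCP at [0.181, 0.624, 0.304] pointing down, gripper open.
Joint ranges: [-3.12, 3.12], [-0.3, 2.06], [-1.34, 1.32], [0.26, 2.42], [-1.36, 4.5], [0.01, 1.98], [-2.84, 2.84]. Speed limits (rad/s): [2.79, 2.79, 3.14, 3.14, 3.14, 3.14, 3.14].

### API

Orientations are given as a unit quaternion [x, y, z, w].
In Python, from station import arm, snapshot, camera_info, ticket gives the robot as it stands. Calls block until the motion is done:
- arm.movep(position, orientation): joint-space move of the TCP to a pose.
- arm.line_to(position, velocity=0.15, ori=None): straight line of the TCP; ori=None keeps the orientation; velocity is the mean speed in m/s.
- arm.move_j(angles): joint-space move.
- arm.move_gripper(opening, effort=None): opening from 0.0 (shut) to 1.0 (fully open); effort is the grip in N (None keeps the last); returns when the fingers have stopped.
- arm.pause(seconds).
- arm.ik(position, orientation): joint angles nearest the present ones, or None.
- snapshot(name): name is "scene" or "top"; returns the picture (480x640x3 uint8, blue, green, red); there is no depth.
- camera_info(name): a dict with "fx", "fy", "cx", "cy" (pixels), "dist_coeffs" ([k1, k2, p1, p2, k3] as OpenCV has them; the pictures are not rectified), "R" (3x3) and "t" (3): a world point X has camera coordinates R X + t. Camera axes: x right, y down, z forward; pixel columns grow to the right and rows downward; lengths in m; the calibration is good to about 2 mm. A picture is of the moment at which its call begins. camera_info takes no time and is no camera call.
A pose or a line that the arm cannot do raises arm.MotionError and nothing moves.
- ticket.finish_job(): hands the job in, once; it reports no verdict.
Readings, each from a call of its own:
- arm.read_time(): time.
- arm.read_joint_positions(): joint angles.
- arm.read_dq(): joint speeds.
- arm.read_effort(): joint torques, N m.
- arm.read_tool_pos(): TCP position.
- arm.read_eef_rot(): TCP orientation.
- arm.read_ft_force(): force on the tool from outside, world axes, zero at the start.
- arm.read_wrist_torque(): the same for the moment, N m.
- arm.read_opening(): opening from 0.0 (shut) to 1.0 (fully open).
Only numpy, scipy, OpenCV 4.12 (cv2) and the standard library are available. Lean on these libraries where they do the work, as an engineer would, in place of code of your own. Each camera call takes 0.05 s, during which the arm holds its last target.

## Working session

There is one attempt and no reset: what is moved stays moved. The work goes in short steps, each a Python script; the robot and the scene stay as the last script left them, time stands still between calls to the robot, and variables do not carry over. Pictures are saved under pics/ and viewed, and the job is handed in when it is done.

```bash
ls; mkdir -p pics; python3 - <<'E'
from station import arm, snapshot, camera_info, ticket
import cv2
for n in ("scene","top"):
    im=snapshot(n); cv2.imwrite(f"pics/{n}0.png",im); print(n,camera_info(n))
print(arm.read_time(),arm.read_tool_pos(),arm.read_eef_rot())
E
```

```text
pics
scene {'fx': 451.4853184802018, 'fy': 451.4853184802018, 'cx': 323.0397873495959, 'cy': 236.63280616152363, 'dist_coeffs': array([-0.04488928,  0.        ,  0.        ,  0.        ,  0.        ]), 'R': array([[ 0.05379256,  0.9985054 , -0.00966109],
       [ 0.81037194, -0.04930618, -0.5838375 ],
       [-0.58344124,  0.02357704, -0.81181306]]), 't': array([ 0.00170697, -0.35776915,  1.606589  ])}
top {'fx': 516.2446929937588, 'fy': 516.2446929937588, 'cx': 312.73462344147885, 'cy': 237.2327528708556, 'dist_coeffs': array([-0.04739749,  0.        ,  0.        ,  0.        ,  0.        ]), 'R': array([[ 0.01287355, -0.99990515, -0.00489441],
       [-0.98171785, -0.01170945, -0.18998145],
       [ 0.18990612,  0.00725066, -0.98177548]]), 't': array([-0.04218445,  0.49376632,  1.20317046])}
0.1 [0.181212   0.62368012 0.30285493] [ 0.09881655  0.70016309 -0.10045538  0.69993974]
```

View pics/scene0.png

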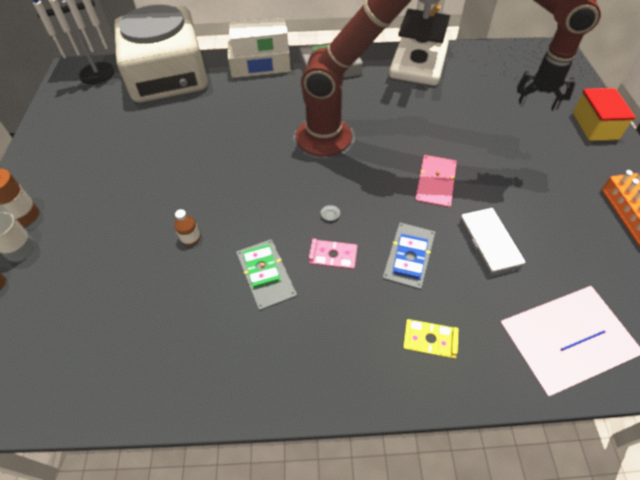

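View pics/top0.png

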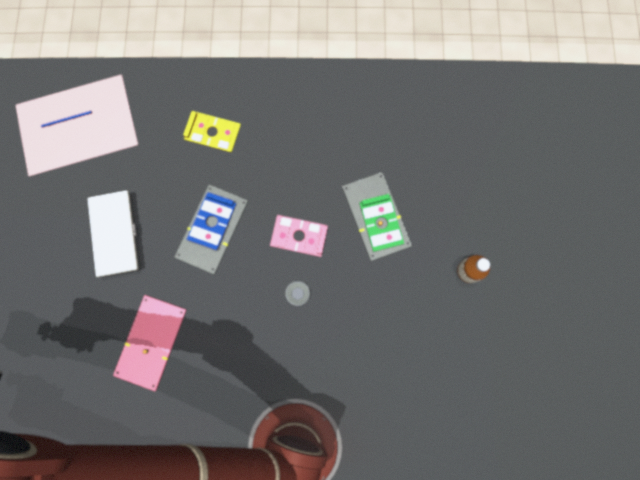

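The top view has the blue carrier on its grey base around (211,228), with its bar at the far end near (220,198). Green is at (380,222), the bottle at (475,267), and the slide box at (113,233). I'll zoom in to measure.

```bash
python3 - <<'E'
import cv2, numpy as np
t=cv2.imread("pics/top0.png"); s=cv2.imread("pics/scene0.png")
a=cv2.resize(t[175:285,165:260],None,fx=5,fy=5,interpolation=cv2.INTER_CUBIC)
b=cv2.resize(s[215:295,375:445],None,fx=5,fy=5,interpolation=cv2.INTER_CUBIC)
b=cv2.copyMakeBorder(b,0,a.shape[0]-b.shape[0],0,0,cv2.BORDER_CONSTANT)
cv2.imwrite("pics/zoom0.png",np.hstack([a[:, :400] if 0 else a[:,:440],b]))
E
```

```text
(no output)
```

View pics/zoom0.png

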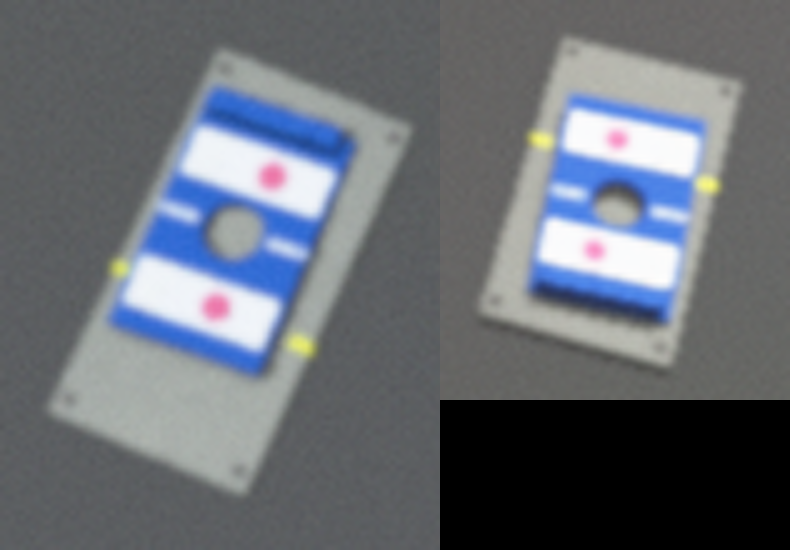

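```bash
cat > h.py <<'E'
import cv2, numpy as np
from station import arm, snapshot, camera_info, ticket
def ray(n,px,z):
    c=camera_info(n); K=np.array([[c['fx'],0,c['cx']],[0,c['fy'],c['cy']],[0,0,1]])
    u=cv2.undistortPoints(np.float64(px).reshape(-1,1,2),K,c['dist_coeffs'])[:,0]
    R=c['R'];t=c['t'];o=-R.T@t
    d=np.c_[u,np.ones(len(u))]@R
    z=np.broadcast_to(z,(len(u),))
    return o+d*((z-o[2])/d[:,2])[:,None]
def big(m):
    cs,_=cv2.findContours(m,cv2.RETR_EXTERNAL,cv2.CHAIN_APPROX_NONE)
    return max(cs,key=cv2.contourArea)
def cents(m,amin):
    n,l,st,c=cv2.connectedComponentsWithStats(m)
    return [(c[i],st[i,4]) for i in range(1,n) if st[i,4]>=amin]
def rect(n,im,box,f,z,sc=4):
    x0,y0,x1,y1=box
    r=cv2.resize(im[y0:y1,x0:x1],None,fx=sc,fy=sc,interpolation=cv2.INTER_CUBIC)
    m=f(r).astype(np.uint8)*255
    q=big(m)[:,0]/sc+[x0-.5+.5/sc,y0-.5+.5/sc]
    P=ray(n,q,z)[:,:2]
    (c,s,a)=cv2.minAreaRect(np.float32(P*1000))
    return np.round(c,1),np.round(s,1),round(a,2),np.round(cv2.boxPoints((c,s,a)),1)
E
python3 - <<'E'
from h import *
boxes={"top":(168,178,254,280),"scene":(378,217,442,292)}
for n in boxes:
    im=cv2.imread(f"pics/{n}0.png"); b=boxes[n]
    g=lambda r: r.max(2)>(105 if n=="top" else 105)
    print(n,im[b[1]+1,b[0]+1],im[b[3]-2,b[2]-2])
    print("base",rect(n,im,b,lambda r: r.max(2)>122,.008))
    hsv=lambda r: cv2.cvtColor(r,cv2.COLOR_BGR2HSV)
    print("blue",rect(n,im,b,lambda r: cv2.morphologyEx(((r[:,:,0].astype(int)-r[:,:,2]>60)|(r.min(2)>205)).astype(np.uint8),cv2.MORPH_OPEN,np.ones((9,9))),.02))
    x0,y0,x1,y1=b
    r=im[y0:y1,x0:x1].astype(int); 
    yl=((np.minimum(r[:,:,1],r[:,:,2])-r[:,:,0])>30).astype(np.uint8)
    for c,a in cents(yl,2): print("yel",c+[x0,y0],a,ray(n,c+[x0,y0],.008)*1000)
    h=hsv(im[y0:y1,x0:x1]); pk=((h[:,:,0]>150)&(h[:,:,1]>60)).astype(np.uint8)
    for c,a in cents(pk,3): print("pink",c+[x0,y0],a,ray(n,c+[x0,y0],.02)*1000)
    c=camera_info(n); print("cam",-c['R'].T@c['t'])
E
```

```text
top [96 94 93] [94 93 89]
base (array([522.3, 221.1]), array([115.7, 207. ]), 67.83, array([[404.6, 206.6],
       [596.4, 128.5],
       [640. , 235.6],
       [448.3, 313.7]], dtype=float32))
blue (array([535.5, 219.5]), array([83.4, 48.6]), 71.89, array([[499.5, 187.4],
       [545.6, 172.3],
       [571.5, 251.6],
       [525.4, 266.7]], dtype=float32))
yel [188.2 228. ] 10 [[521.77957479 278.13274247   8.        ]]
yel [224.86363636 243.72727273] 22 [[482.69141066 183.59806909   8.        ]]
pink [219. 210.] 21 [[566.27516956 200.11026107  20.        ]]
pink [208. 236.] 21 [[499.53462726 224.36843438  20.        ]]
cam [ 0.25679283 -0.0451225   1.27484323]
scene [ 99 100 101] [100 103 102]
base (array([519.2, 220.8]), array([117. , 208.8]), 68.3, array([[400.6, 205.1],
       [594.6, 127.9],
       [637.8, 236.5],
       [443.8, 313.7]], dtype=float32))
blue (array([487.1, 234.5]), array([81. , 42.1]), 71.57, array([[454.3, 202.7],
       [494.3, 189.4],
       [519.9, 266.2],
       [479.9, 279.6]], dtype=float32))
yel [394.72222222 242.38888889] 18 [[479.27856897 183.44024372   8.        ]]
yel [428.25   251.5625] 16 [[517.40283805 275.75281939   8.        ]]
pink [410.         242.28571429] 7 [[489.86978236 225.18496013  20.        ]]
pink [405.33333333 264.88888889] 9 [[565.87336257 199.28720212  20.        ]]
cam [ 1.22718454 -0.05722327  1.09538738]
```

```bash
cat >> h.py <<'E'
def tri(pt,ps):
    o=[];D=[]
    for n,p in (("top",pt),("scene",ps)):
        a=ray(n,[p],0.)[0];b=ray(n,[p],.1)[0]; d=(b-a)/np.linalg.norm(b-a); o.append(a);D.append(d)
    M=[np.eye(3)-np.outer(d,d) for d in D]
    return np.linalg.solve(M[0]+M[1],M[0]@o[0]+M[1]@o[1])*1000
E
python3 - <<'E'
from h import *
k=-.4
A=tri((201+k,217.2+k),(421+k,257.8+k)); B=tri((222.4+k,224.8+k),(401+k,253.4+k))
# scene view is from opposite side: image left = robot right
print("marks",A,B,(A+B)/2)
P=tri((219,210),(405.33,264.89));Q=tri((208,236),(410,242.3));print("pink",P,Q)
E
python3 - <<'E'
from h import *
# bar corners in the zoomed view: outline of blue in both views, quads
boxes={"top":(168,178,254,280),"scene":(378,217,442,292)}
for n in boxes:
    im=cv2.imread(f"pics/{n}0.png"); x0,y0,x1,y1=boxes[n]
    r=cv2.resize(im[y0:y1,x0:x1],None,fx=4,fy=4,interpolation=cv2.INTER_CUBIC).astype(int)
    m=((r[:,:,0]-r[:,:,2]>45)).astype(np.uint8)
    q=cv2.convexHull(big(cv2.morphologyEx(m,cv2.MORPH_CLOSE,np.ones((25,25)))))
    a=cv2.approxPolyDP(q,12,True)[:,0]/4+[x0-.375,y0-.375]
    print(n,a.round(1).tolist()); 
    for z in (.011,.014,.025,.03): print(z,(ray(n,a,z)[:,:2]*1000).round(1).tolist())
E
```

```text
marks [547.07559223 244.69008969  25.32306639] [528.43561304 190.49276328  24.73116658] [537.75560263 217.59142648  25.02711649]
pink [566.12247975 199.59759247  20.45166544] [497.4320847  222.16119047  30.9374795 ]
top [[207.9, 191.6], [235.6, 203.1], [215.9, 249.6], [186.1, 238.9]]
0.011 [[616.3, 232.7], [586.9, 160.5], [467.0, 204.8], [493.3, 281.0]]
0.014 [[615.5, 232.0], [586.1, 160.0], [466.5, 204.2], [492.7, 280.2]]
0.025 [[612.3, 229.6], [583.2, 158.2], [464.6, 202.1], [490.7, 277.3]]
0.03 [[610.9, 228.5], [581.9, 157.4], [463.8, 201.1], [489.7, 276.1]]
scene [[401.1, 233.1], [427.9, 239.4], [419.9, 278.9], [392.1, 271.9]]
0.011 [[449.1, 206.7], [476.5, 281.9], [608.2, 234.4], [581.0, 160.8]]
0.014 [[451.3, 206.0], [478.6, 281.0], [609.9, 233.6], [582.8, 160.2]]
0.025 [[459.2, 203.3], [486.2, 277.5], [616.2, 230.7], [589.3, 158.0]]
0.03 [[462.8, 202.1], [489.7, 276.0], [619.0, 229.3], [592.3, 157.0]]
```

Measured: the pin is near (0.500, 0.230) with base yaw about -22°. The hole is near (0.537, 0.218) with carrier yaw about -18.7°, so the hole sits about 39 mm too far along +x. The line from hole to pin matches the carrier's own axis almost exactly. I'll push the bar's outer face straight along that axis with two spread fingertips. First I'll approach past the base end and find the tip height with a gentle touch.

```bash
cat >> h.py <<'E'
from scipy.spatial.transform import Rotation as Ro
yaw=np.radians(-18.7); ex=np.array([np.cos(yaw),np.sin(yaw),0]); ey=np.array([-ex[1],ex[0],0])
face=np.array([.599,.1965,0])
def quat(s=1):
    y=s*ey; x=np.array([0,0,-1.]); return Ro.from_matrix(np.c_[x,y,np.cross(x,y)]).as_quat()
E
python3 - <<'E'
from h import *
p=face+.048*ex
best=None
for s in (1,-1):
    j=arm.ik(p+[0,0,.15],quat(s)); print(s,j)
    if j is not None:
        d=np.abs(np.array(j)-arm.read_joint_positions()).max()
        if best is None or d<best[0]: best=(d,s)
s=best[1]; q=quat(s); print(best)
arm.movep(p+[0,0,.15],q)
arm.move_gripper(.35)
arm.line_to(p+[0,0,.10],.12)
f0=np.array(arm.read_ft_force()); print(f0,arm.read_opening())
for z in np.arange(.097,.0745,-.003):
    arm.line_to(p+[0,0,z],.03)
    f=np.array(arm.read_ft_force())-f0
    if f[2]>2.5: break
print("contact?",z,f,arm.read_tool_pos(),arm.read_time())
im=snapshot("top"); cv2.imwrite("pics/t1.png",cv2.resize(im[150:300,140:340],None,fx=4,fy=4))
E
```

```text
1 [-0.32646351  0.80534742  0.03575983  1.51608292 -0.03524086  0.82079159
  0.96676531]
-1 [-0.82896899  1.0898391   1.13042073  1.53424032 -1.03501957  1.20171542
 -1.40394592]
(np.float64(1.0071868869925347), 1)
[ 0.88253507 -0.17872346 -0.07015573] 0.3513224978762444
contact? 0.07599999999999998 [-1.06430416 -0.20697771 -0.35399657] [0.64428663 0.18106935 0.07568479] 5.5917
```

View pics/t1.png

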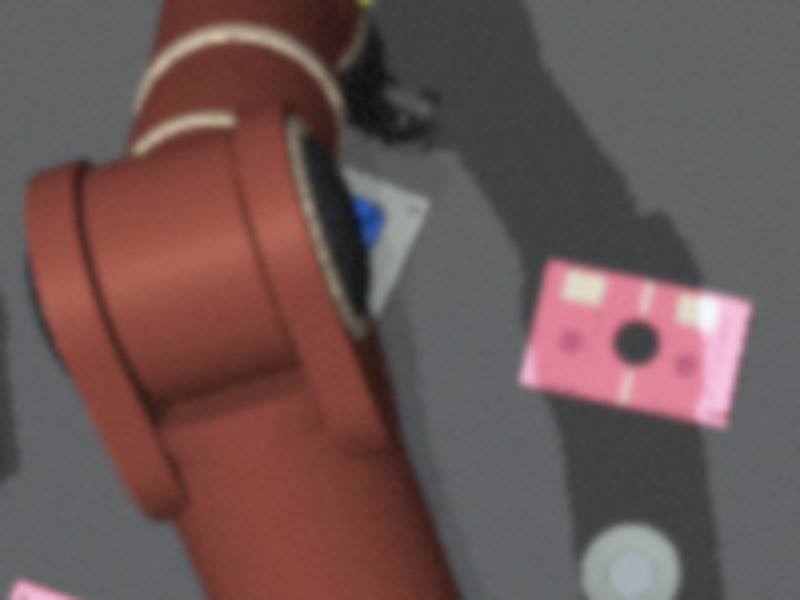

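The top view is blocked by the arm: only a bit of the base and blue bar shows, near (365,215) in the crop. There was no table contact at TCP z = 0.076, so the tips are at most about 75 mm ahead of the TCP. Pushing at z = 0.086 clears the base and still meets the bar. I'll check the scene view and then push with force monitoring.

```bash
python3 - <<'E'
from h import *
p=face+.048*ex
arm.line_to(p+[0,0,.086],.05)
im=snapshot("scene"); cv2.imwrite("pics/s1.png",cv2.resize(im[190:310,350:490],None,fx=5,fy=5))
f0=np.array(arm.read_ft_force())
for d in np.arange(.040,.0,-.004):
    arm.line_to(face+d*ex+[0,0,.086],.05)
    f=np.array(arm.read_ft_force())-f0
    print(round(d,3),f.round(1))
    if f@ex>1.2: break
print(arm.read_time(),arm.read_tool_pos())
im=snapshot("scene"); cv2.imwrite("pics/s2.png",cv2.resize(im[190:310,350:490],None,fx=5,fy=5))
E
```

```text
0.04 [-0.3 -0.1 -0. ]
0.036 [-0.1 -1.1 -0.5]
0.032 [-0.1 -1.7 -0.3]
0.028 [ 0.1 -0.3 -0.2]
0.024 [-0.2 -0.4  1.1]
0.02 [-1.  -0.4  0.7]
0.016 [-0.1  0.1  1. ]
0.012 [ 0.2 -1.   0.3]
0.008 [-0.5  0.1  0.8]
0.004 [-0.6 -1.4  0.2]
8.6 [0.60245414 0.19535898 0.08603108]
```

View pics/s2.png

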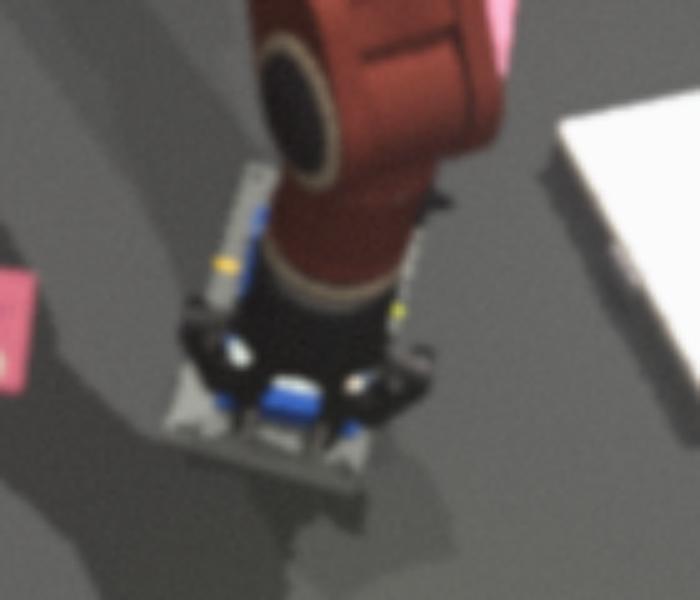

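```bash
python3 - <<'E'
import cv2,numpy as np
a=cv2.imread("pics/scene0.png")[250:295,380:440]; a=cv2.resize(a,None,fx=6.5,fy=6.5)
def c(f):
    i=cv2.imread(f); i=i[300:525,150:450]; return cv2.resize(i,(390,292))
s1,s2=c("pics/s1.png"),c("pics/s2.png")
a=a[:292]; cv2.imwrite("pics/cmp.png",np.vstack([np.hstack([a,s1]),np.hstack([np.zeros_like(s2),s2])]))
E
```

```text
(no output)
```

View pics/cmp.png

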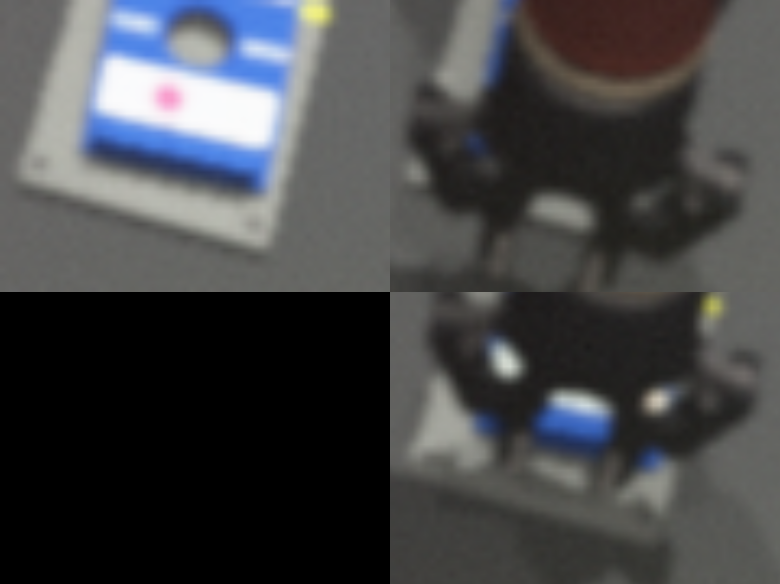

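The carrier has already moved. In the scene view the bar's face edge is about 2.5 px (7 mm) further from the base end, as expected for contact at d ≈ 11 mm. The push force is within the sensor noise. I'll keep pushing and watch the force.

```bash
python3 - <<'E'
from h import *
for d in (-.004,-.012,-.019,-.023,-.026):
    arm.line_to(face+d*ex+[0,0,.086],.04)
    f=np.array(arm.read_ft_force()); print(d,(f@ex).round(1),f.round(1))
    if f@ex>12: break
im=snapshot("scene"); cv2.imwrite("pics/s3.png",cv2.resize(im[190:310,350:490],None,fx=5,fy=5))
arm.line_to(face+.02*ex+[0,0,.086],.1)
arm.line_to(face+.02*ex+[0,0,.2],.2)
im=snapshot("scene"); cv2.imwrite("pics/s4f.png",im);cv2.imwrite("pics/s4.png",cv2.resize(im[190:310,350:490],None,fx=5,fy=5))
print(arm.read_time())
E
```

```text
-0.004 -0.8 [-0.8  0.3 -0.6]
-0.012 0.5 [ 0.2 -0.8  1.2]
-0.019 0.7 [ 0.7 -0.1 -0.2]
-0.023 -0.2 [-0.2  0.  -1. ]
-0.026 0.3 [ 0.5  0.4 -0.2]
11.6
```

View pics/s4.png

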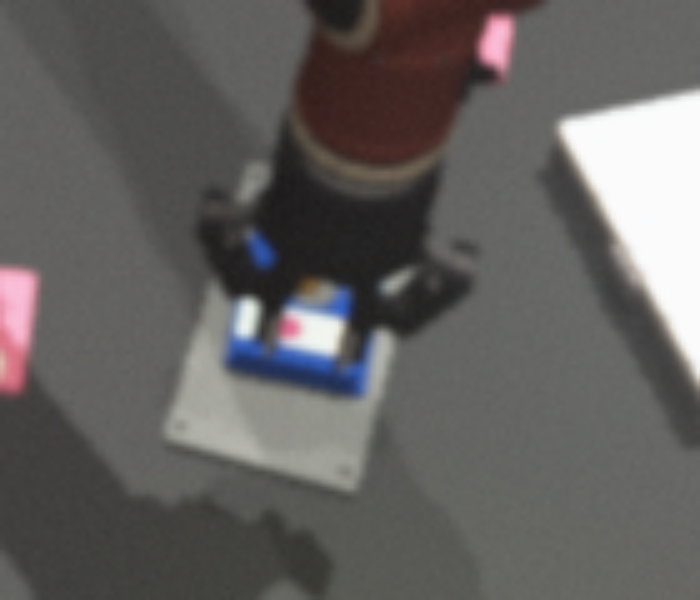

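The carrier has moved well along, and a brass pin shows in the hole at about (318,290) in the crop. I'll retract the arm for a clear view.

```bash
python3 - <<'E'
from h import *
arm.move_j([-1.315, 0.615, -0.013, 1.423, 0.008, 1.103, -0.04])
print(arm.read_time())
out=[]
for n,b in (("top",(165,175,260,285)),("scene",(375,215,445,295))):
    im=snapshot(n); cv2.imwrite(f"pics/{n}5.png",im); x0,y0,x1,y1=b
    r=cv2.resize(im[y0:y1,x0:x1],None,fx=5,fy=5,interpolation=cv2.INTER_CUBIC)
    out.append(cv2.copyMakeBorder(r[:,:440],0,550-len(r),0,0,cv2.BORDER_CONSTANT))
    r=cv2.resize(im[y0:y1,x0:x1],None,fx=4,fy=4,interpolation=cv2.INTER_CUBIC).astype(int)
    m=((r[:,:,0]-r[:,:,2]>45)).astype(np.uint8)
    q=cv2.convexHull(big(cv2.morphologyEx(m,cv2.MORPH_CLOSE,np.ones((25,25)))))
    a=cv2.approxPolyDP(q,12,True)[:,0]/4+[x0-.375,y0-.375]
    print(n,a.round(1).tolist())
    for z in (.008,.014,.028): print(z,(ray(n,a,z)[:,:2]*1000).round(1).tolist())
cv2.imwrite("pics/zoom5.png",np.hstack(out))
E
```

```text
13.8333
top [[201.6, 205.1], [230.4, 216.4], [210.9, 264.1], [181.9, 253.1]]
0.008 [[581.5, 247.4], [553.0, 172.8], [430.8, 216.1], [457.6, 290.3]]
0.014 [[580.0, 246.0], [551.6, 171.8], [430.0, 214.9], [456.6, 288.7]]
0.028 [[576.4, 242.8], [548.3, 169.4], [428.1, 212.0], [454.4, 285.0]]
scene [[402.9, 226.6], [428.6, 232.4], [421.9, 268.4], [394.6, 261.6]]
0.008 [[423.2, 216.5], [449.2, 289.9], [572.9, 247.0], [545.7, 173.4]]
0.014 [[427.7, 214.9], [453.5, 288.0], [576.5, 245.3], [549.5, 172.1]]
0.028 [[438.0, 211.4], [463.5, 283.5], [584.9, 241.4], [558.3, 169.2]]
```

View pics/zoom5.png

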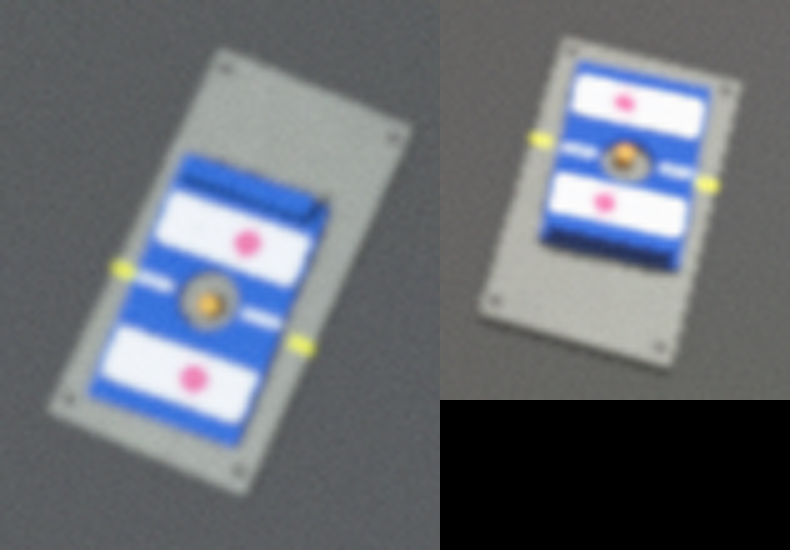

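View pics/top5.png

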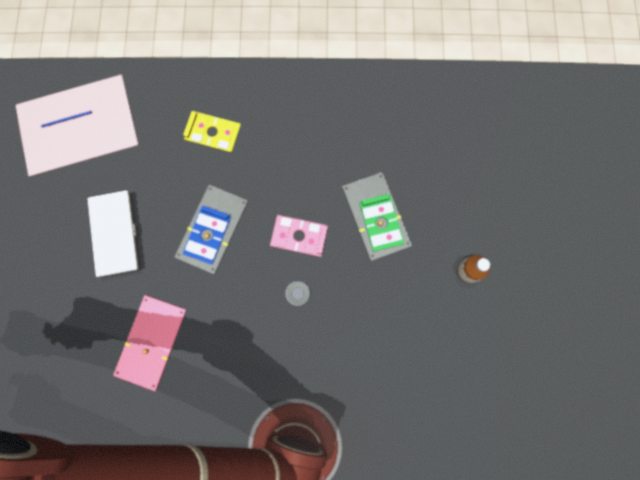

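Both views show the brass pin close to the middle of the hole: top crop pin (209,303), hole about (210,301). The white and yellow marks nearly line up, and the green carrier and bottle look unchanged. I'll check flatness and offset by triangulating.

```bash
python3 - <<'E'
from h import *
k=-.4
T=lambda x,y:(165+x/5+k,175+y/5+k)
S=lambda x,y:(375+(x-440)/5+k,215+y/5+k)
A=tri(T(155,283),S(676,171));B=tri(T(263,319),S(578,150))
print("marks",A,B,(A+B)/2)
print("pin dome",tri(T(209,303),S(626,153)))
P=tri(T(247,243),S(605,203));Q=tri(T(194,379),S(625,102));print("pink",P,Q,np.degrees(np.arctan2(P[1]-Q[1],P[0]-Q[0])))
for n in("top","scene"):
    a=cv2.imread(f"pics/{n}0.png");b=cv2.imread(f"pics/{n}5.png")
    for nm,(x0,y0,x1,y1) in {"green":(340,170,415,262) if n=="top" else (232,238,300,308),"bottle":(455,248,496,288) if n=="top" else (168,205,206,250)}.items():
        d=cv2.phaseCorrelate(np.float64(a[y0:y1,x0:x1].mean(2)),np.float64(b[y0:y1,x0:x1].mean(2)))
        print(n,nm,np.round(d[0],2),cv2.absdiff(a,b)[y0:y1,x0:x1].max())
E
```

```text
marks [512.08517426 256.69153932  16.20026594] [494.37790157 201.91356768  16.69970589] [503.23153791 229.3025535   16.44998592]
pin dome [501.26890466 228.26469699  21.28410568]
pink [532.6905771  211.41957518  17.98902971] [463.36868353 234.38167749  18.76875879] -18.32687500106164
top green [ 0.62 -0.  ] 9
top bottle [0.43 0.08] 9
scene green [-0.01 -0.04] 8
scene bottle [0.06 0.46] 7
```

```bash
python3 -c "
from station import arm,ticket
print(arm.read_time(),arm.read_ft_force());ticket.finish_job()"
```

```text
13.9333 [0.01004768 0.09879466 0.02492392]
the job is handed in; nothing more can be done
```

The blue carrier now lies flat on its base with the pin inside its hole, and I handed the job in at 13.9 s. I pushed the outer face of its bar with two spread fingertips, about 37 mm along its own axis towards the pin. I then backed off and returned the arm to its start pose.

**Last checks, from both cameras:**
- **Position:** the hole's centre is about 2–3 mm from the pin; the limit is 12 mm.
- **Flatness:** the pink dots on the carrier measure 18.0 and 18.8 mm high, a tilt of about 0.6°. Before the push they were 20 and 31 mm.
- **Height:** points on the plate's top measured 16–19 mm, where 14 mm is expected when seated. I put the difference down to triangulation error, because the tilt and the hole position both fit a seated carrier.
- **Angle:** the carrier is about 3.6° off the base's length; the limit is 15°.
- **Green carrier and bottle:** no visible change, with image differences of 9 grey levels or less. The shift estimate gave up to 0.6 px on some crops and about 0 on others, which I took as noise.

**What the force sensor could not show:** the push stayed within its noise of about 1 N, so I confirmed contact from the pictures. A trial touch to find the fingertip height also met nothing, so I set the height from that limit.

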